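# Clamp a pedal in its fixture with one fingertip

## Robot

A 7-joint arm with a two-finger parallel gripper is mounted at the origin on a cart in front of the work surface, level with it; the furniture and walls round the work are solid. World frame = base frame: x ahead of the robot, y to its left, z up, the work surface at z = 0. Lengths are in m, angles in rad, forces in N, time in s.
With the tool pointing down it reaches from about 0.4 to 0.75 m from the base axis. Payload 19.5 kg.
Tool frame: the origin (TCP) lies on the centre line of the jaws, within the pads' length; the fingertips stand 25 mm ahead of it and the grasp point (between the pads) lies 6 mm ahead of it (manip.finger_overhang is the z of the fingertips in the tool frame, in m); z points along the fingers, y is the line along which they close (so a half turn about z gives the same grasp; the last joint's range is limited). The gripper opens to 85 mm and grips with 20 to 120 N. Pads are 22 mm wide; open, the fingers measure 114 mm over their backs; the gripper's body (76 mm by 85 mm) begins 54 mm behind the grasp point. The pads swing forward as they close: fully open they stand 13 mm farther back than shut.
Start: joints at [1.092, 0.707, -0.028, 1.485, 0.022, 0.951, -0.075], TCP at [0.243, -0.521, 0.256] pointing down, gripper open.
Joint ranges: [-2.71, 2.71], [-0.32, 2.16], [-1.57, 1.52], [0, 2.45], [-1.46, 4.6], [0, 2.02], [-2.83, 2.83]. Speed limits (rad/s): [1.89, 1.89, 2.57, 2.57, 3.01, 3.01, 3.01].

## Interface

Orientations are given as [roll, pitch, yaw] about the fixed x, y, z axes, in that order (R = Rz(yaw) Ry(pitch) Rx(roll)).
In Python, from plant import manip gives the robot as it stands. The module is installed in compiled form; this text tells all that it offers.
- The arm moves only by the tool apply_moves, never from a script. Its arguments are lists of equal length, an entry for each row: "translation": the shift along the tool's x, y, z as a fraction of full scale, a list of three; "yaw": the turn about the tool's z as a fraction of full scale; "fingers": the gripper command: -1 is fully open, 1 is shut, values between are in proportion. In form: {"translation": [[x, y, z], ...], "yaw": [yaw, ...], "fingers": [fingers, ...]}. A call has 1 to 8 rows; each row is the pose to reach, as a shift and turn from the pose commanded when the call began, along the tool's axes at that moment, turning the shorter way round; what a row does not reach only later rows make up. Full scale, the value 1, is 0.5 m for a shift and pi rad for a turn. A row lasts 1/8 s, in which the tool goes at most 62.5 mm and 10.7 degrees, less where a joint would pass 70% of its speed; a pose out of reach is approached as far as the arm can. A call with a number of a shift or a turn outside -1 to 1 is refused whole. A call with a gripper value outside its range is refused whole. The fingers move at their own pace and stop on an object; "force" is the grip in N (left out, the last holds). Time passes only in rows, so rows that repeat a pose let the fingers close. It gives the time, the measured TCP pose, the force, the opening and the grip force at its end, in the units of the state.
- manip.get_obs(): the state, without advancing time (a new reading comes with each control period).
- manip.read_camera(name): name is "scene" or "top" or "wrist"; returns the picture (384x512x3 uint8, blue, green, red); there is no depth.
- manip.camera_model(name): a dict with "fx", "fy", "cx", "cy" (pixels), "k1" (the pictures are not rectified: a ray, as slopes to the right and down, at radius r is drawn at 1 + k1 r^2 times it, then the intrinsics apply), "pose" (4x4, takes a point from camera to world coordinates); the wrist camera has in their place "mount" (4x4, takes a point from camera to tool coordinates, whose origin is the TCP and whose axes are the flange's). Camera axes: x right, y down, z forward; pixel columns grow to the right and rows downward; lengths in m; the calibration is good to about 2 mm. A picture is of the moment at which its call begins: read the wrist's pose just before it. camera_model takes no time and is no camera call.
- manip.finish_job(): hands the job in; it is judged then, once.
The state is a dict: "time_s": time; "q": joint angles; "joint_vel": joint speeds; "effort": joint torques, N m; "ee_pos": TCP position; "tcp_rot": TCP orientation; "ft_force": force on the tool from outside, world axes, zero at the start; "ft_torque": the same for the moment, N m; "gripper_width": finger opening in m; "finger_force": force on a finger pad.
Only numpy, scipy, OpenCV 4.12 (cv2) and the standard library are available. Lean on these libraries where they do the work, as an engineer would, in place of code of your own. Each camera call takes 0.05 s, during which the arm holds its last target. There are 200 camera calls.

## Task

Clamp the black pedal that lies between the guide rails of the fixture, so that its pins can be tightened: push it along the rails with a fingertip until it is fully home against the fork, then swing the clamp arm round over it as far as the stop pin, and last push the tightening lever clockwise (seen from above) as far as it goes, so that the rubber foot holds the pedal down. Only push: do not pick anything up, and leave the loose tools and parts round the fixture where they lie.

Things in the scene. Friction and masses are not known exactly. Their poses are not given: they have to be found in the camera images.
- clamp_fixture: Aluminium plate 200 x 180 x 14 mm on four 22 mm feet, fixed in the grey tray. Origin: below the plate's centre, at the bottom of the feet; z up, x along the guide rails away from the robot, y to the left; plate top at z = 36 mm. Two steel rails 12 mm high, 111 mm apart, centre line at y = +16 mm, run from x = -68 to 61 mm; the fork's front face is at x = 66 mm, its slot 20 mm wide, its blocks 18 mm high.
- pedal: Loose black flat pedal, 107 mm wide, 20 mm thick, 0.19 kg, flat on the plate between the rails. Origin at its underside; x across the rails; body from y = -42 to +63 mm, then the 14 mm wide spindle end to y = -63 mm. Its -y axis points along the fixture's +x to the fork; push on its y = +63 mm end, nearest the robot (1 to 2 N). Starts 30 to 45 mm short of home.
- nest (a point): Where the pedal's origin lies when it is fully home (fixture x = 24.5, y = 16, z = 36 mm, on top of the plate). Axes as the fixture's.
- pivot (a point): On the upright axis of the clamp pillar, to the right of the rails, at the plate's top (fixture x = 24.5, y = -67.5, z = 36 mm). The clamp arm and above it the tightening lever turn about it. Axes as the fixture's.
- clamp_arm (a joint): Angle of the clamp arm (rad). 0: it points along the fixture's -x, toward the robot. It grows clockwise seen from above to 1.571, where it lies along +y across the pedal against the stop pin (an 8 mm pin on the rail, its top 59 mm above the plate). It starts between -0.4 and 0.05 and can go back to -0.6. Stays where it is left; friction about 0.12 N m.
- clamp_end (a point): On top of the arm's end, on the axis of the foot, 83.5 mm from the pivot. The arm is a dark steel bar 22 mm wide, its underside 50 mm and its top 62 mm above the plate (pedal's top: 20 mm; rails: 12 mm); a nut and stem stand 10 mm above its end, and the stem of the foot below it. Its hub on the pillar is 35 mm across.
- clamp_foot: Rubber foot, 26 mm across, under the arm's end, on a spring of 3 N/mm with 8 mm travel. Origin: centre of its underside, about 4 mm above the pedal's top while the lever is slack.
- cam_lever (a joint): Angle of the tightening lever (rad). 0 is slack: it points along the fixture's +x, away from the robot. It grows clockwise seen from above, toward the fixture's -y, to its stop at 1.8; each rad lowers the arm, foot and lever by 5 mm, and the foot meets the pedal at about 0.8. Stays where it is left; friction 0.2 N m.
- lever_knob (a point): Centre of the black ball knob, 23 mm across, at the lever's end, 80 mm from the pivot axis and 96 mm above the plate while slack. The lever's bar is 10 mm thick, its axis rising from 89 mm above the plate at 30 mm from the pivot axis to 95 mm at 72 mm.
- hex_key: Loose black hex key, 66 mm long, 8 mm thick, lying on the plate to the right of the rails, in front of the pillar. Origin at its underside. Not to be disturbed.
- pin_carton: Loose white small carton, 53 x 37 x 24 mm. Origin at its underside. Not to be disturbed.
- threadlock: Loose small red bottle with white nozzle, 92 mm high, 27 mm wide. Origin at its foot. Not to be disturbed.
- long_hex_key: Loose bright hex key, 79 mm long, 9 mm thick. Origin at its underside. Not to be disturbed.
- spindle_a: Loose turned steel spindle, 84 mm long, 18 mm thick. Origin at its underside. Not to be disturbed.
- spindle_b: Loose turned steel spindle, 84 mm long, 18 mm thick. Origin at its underside. Not to be disturbed.

How it is judged:
On the way, in this order (a step that is already met when the one before it is completed fails the run):
1. The pedal is fully home against the fork, before the arm is swung over to its stop (x of pedal in the frame of clamp_fixture between 0.0215 and 0.0275 m), for 0.2 s.
2. The clamp arm lies across the pedal at its stop, the pedal still home (all of step 1 and value of joint clamp_arm above 1.48 rad), for 0.2 s.
3. The lever is round to its stop and the foot presses the pedal down (all of step 2 and value of joint cam_lever above 1.5 rad and contact force between clamp_foot and pedal above 8 N), for 0.2 s.
At the end, for the whole second after the job is handed in: Pedal home within 3 mm and flat (0.06 rad), at rest; clamp arm at its stop (beyond 1.48 rad); tightening lever beyond 1.5 rad; the rubber foot presses on the pedal with more than 8 N (all of step 3 and angle between pedal's own z axis and vertical below 0.06 rad and linear speed of pedal below 0.01 m/s); the robot touches nothing.
It fails at once if The pedal is lifted more than 7 mm or tipped more than 0.15 rad (z of pedal in the frame of nest above 0.007 m or angle between pedal's own z axis and vertical above 0.15 rad).
It fails at once if A loose tool or part beside the work is moved more than 20 mm (distance of any of hex_key, pin_carton, threadlock, long_hex_key, spindle_a, spindle_b from where it was at the start of the episode above 0.02 m).
It also fails if it takes over 67 s, if anything falls off the work surface, if the arm or the gripper's body presses on something with over 40 N, if the wrist force passes 120 N, or if a joint passes its speed limit or range.

## Working session

There is one attempt and no reset: what is moved stays moved. The work goes in short steps, Python scripts to look and compute and a tool call to move; the robot and the scene stay as the last step left them, time stands still between calls to the robot, and variables do not carry over. Pictures are saved under pics/ and viewed, at most 10 in all, crops included, and the job is handed in when it is done.

Besides the shell and the picture viewer there is one more tool, called after ">>>" in YAML: its name, and indented under it one key for each argument. apply_moves: Moves the arm, as the interface text tells. Shift numbers are shares of 0.5 m and turn numbers shares of pi rad, none past 1 either way. Its arguments: {"type":"object","properties":{"translation":{"type":"array"},"yaw":{"type":"array"},"fingers":{"type":"array"},"force":{"type":"number"}},"required":["translation","yaw","fingers"]}

```bash
mkdir -p pics; cat > h.py <<'E'
import numpy as np, cv2
from plant import manip
from scipy.spatial.transform import Rotation as R
def cam(n):
    m=manip.camera_model(n)
    if 'pose' in m: T=np.array(m['pose'])
    else:
        o=manip.get_obs();T=np.eye(4);T[:3,:3]=R.from_euler('xyz',o['tcp_rot']).as_matrix();T[:3,3]=o['ee_pos'];T=T@np.array(m['mount'])
    return m,T
def ray(m,T,u,v):
    d=np.array([(u-m['cx'])/m['fx'],(v-m['cy'])/m['fy']]);s=d.copy()
    for _ in range(20): s=d/(1+m['k1']*(s@s))
    return T[:3,3],T[:3,:3]@np.array([s[0],s[1],1])
def onz(m,T,u,v,z):
    o,d=ray(m,T,u,v);return o+d*(z-o[2])/d[2]
def proj(m,T,p):
    c=np.linalg.inv(T)@np.append(p,1);s=c[:2]/c[2];s=s*(1+m['k1']*(s@s));return s[0]*m['fx']+m['cx'],s[1]*m['fy']+m['cy']
E
python3 - <<'E'
from h import *
print(manip.get_obs(), manip.finger_overhang)
for n in ['top','scene']:
    i=manip.read_camera(n);cv2.imwrite(f'pics/{n}0.png',i);m,T=cam(n);print(n,m)
i=cv2.imread('pics/top0.png');cv2.imwrite('pics/top0b.png',cv2.resize(i,(800,600)))
E
```

```text
{'time_s': 0.0, 'q': array([ 1.0923294 ,  0.70711528, -0.02762318,  1.48500395,  0.02200919,
        0.95088878, -0.07550147]), 'joint_vel': array([ 7.19366310e-04,  1.87790607e-04, -1.94745095e-03,  1.02980921e-04,
       -3.90207757e-05,  9.24797969e-04,  5.81032380e-04]), 'effort': array([-3.38502592e-03, -8.83214450e+01,  1.23243168e+00, -2.36162871e+01,
        1.65429449e-02,  6.62689767e-03,  2.08714999e-05]), 'ee_pos': array([ 0.24313183, -0.52080539,  0.25581917]), 'tcp_rot': array([-3.14048074e+00,  3.93572733e-05,  4.36775721e-01]), 'ft_force': array([-0.00625327,  0.4467063 ,  0.07993495]), 'ft_torque': array([-0.02948097,  0.01696815,  0.02409795]), 'finger_force': 0.0, 'gripper_width': 0.08511139653028024} 0.025
top {'fx': 435.5306506360421, 'fy': 435.5306506360421, 'cx': 258.88164126310926, 'cy': 191.00668725059342, 'k1': -0.13380794312179153, 'pose': array([[ 0.02337475, -0.99092383,  0.13237667,  0.40589338],
       [-0.99959609, -0.02530682, -0.01293145, -0.10766389],
       [ 0.01616412, -0.13202093, -0.99111513,  1.2981889 ],
       [ 0.        ,  0.        ,  0.        ,  1.        ]])}
scene {'fx': 437.6205243117873, 'fy': 437.6205243117873, 'cx': 253.4615037382755, 'cy': 190.49648034978142, 'k1': -0.12171119672687883, 'pose': array([[-0.52355965, -0.43417259,  0.7330617 , -0.14860145],
       [-0.85196761,  0.27289807, -0.44685326,  0.32539654],
       [-0.00603969, -0.85849916, -0.5127794 ,  0.61312204],
       [ 0.        ,  0.        ,  0.        ,  1.        ]])}
```

View pics/top0b.png

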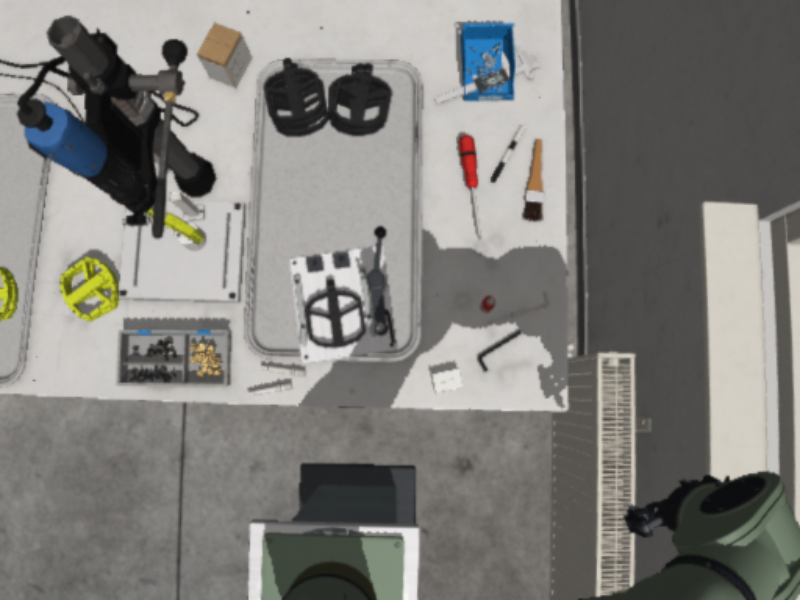

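View pics/scene0.png

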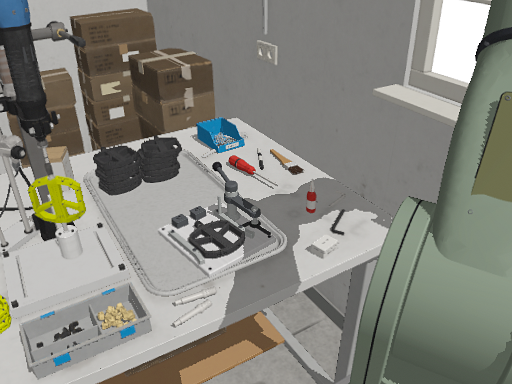

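The top view shows the fixture plate at about (290–395, 247–362) of the enlarged picture, the knob at (380,232), the clamp arm near (380,325), and the pedal at (335,312). The carton, red bottle and long key lie to the right and the spindles at the near left. I'll zoom in next.

```bash
python3 - <<'E'
from h import *
i=cv2.imread('pics/top0.png')[140:240,175:275];a=cv2.resize(i,(600,600),interpolation=cv2.INTER_CUBIC)
cv2.imwrite('pics/c1.png',a)
i=cv2.imread('pics/scene0.png')[150:280,150:300];cv2.imwrite('pics/c2.png',cv2.resize(i,(690,598),interpolation=cv2.INTER_CUBIC))
E
```

```text
(no output)
```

View pics/c1.png

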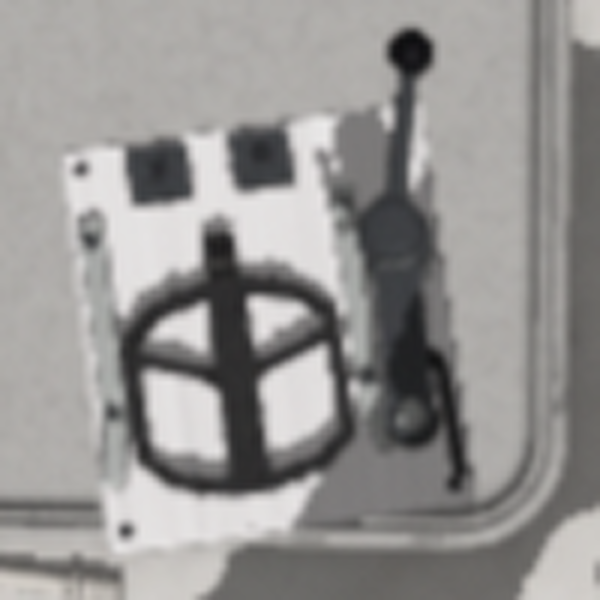

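View pics/c2.png

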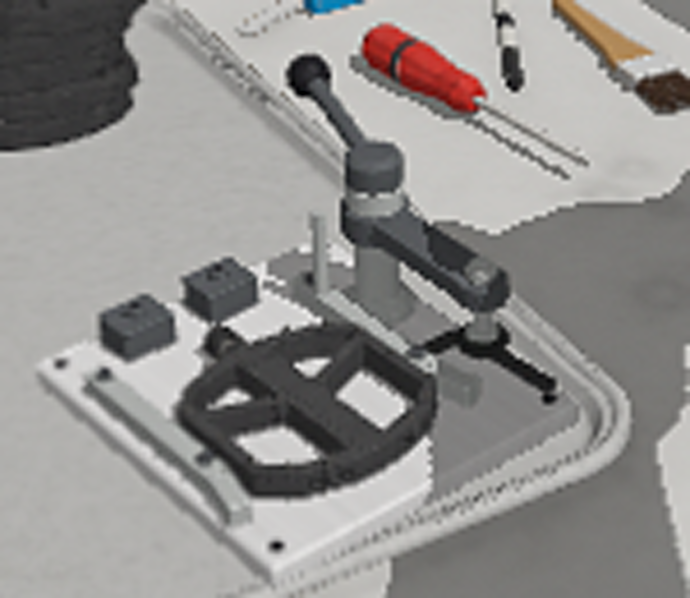

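The crops show plate corners at top (65,155) and (113,552), knob at (410,50), arm nut at (413,418), and pedal end at (240,490). In the scene crop the knob is at (309,75) and the corners at (40,368) and (272,583).

```bash
cat > fix.py <<'E'
from h import *
from scipy.optimize import least_squares
ct=lambda u,v:((u+.5)/6-.5+175,(v+.5)/6-.5+140)
cs=lambda u,v:((u+.5)/4.6-.5+150,(v+.5)/4.6-.5+150)
def F(x,p):
    c,s=np.cos(x[2]),np.sin(x[2]);return np.array([x[0]+c*p[0]-s*p[1],x[1]+s*p[0]+c*p[1],x[3]+p[2]])
def inv(x,P):
    c,s=np.cos(x[2]),np.sin(x[2]);d=P-np.array([x[0],x[1],x[3]]);return np.array([c*d[0]+s*d[1],-s*d[0]+c*d[1],d[2]])
L=[('top',ct(65,155),(.1,.09,.036)),('top',ct(113,552),(-.1,.09,.036)),('top',ct(410,50),(.1045,-.0675,.132)),
('scene',cs(40,368),(.1,.09,.036)),('scene',cs(272,583),(-.1,.09,.036)),('scene',cs(309,75),(.1045,-.0675,.132))]
C={n:cam(n) for n in('top','scene')}
E
python3 - <<'E'
from fix import *
r=least_squares(lambda x:np.concatenate([np.subtract(proj(*C[n],F(x,p)),uv) for n,uv,p in L]),[.5,-.1,0,0])
x=r.x;print(x.round(4),r.fun.round(2));np.save('x.npy',x)
g=lambda u,v,z:inv(x,onz(*C['top'],*ct(u,v),z+x[3])).round(4)
print('pedal tip',g(217,222,.05),'near',g(240,478,.056),g(240,490,.036),'L/R',g(130,365,.05),g(350,380,.05))
e=g(413,412,.108);print('nut',e,np.hypot(e[0]-.0245,e[1]+.0675),'ang',np.arctan2(-(-(e[1]+.0675)),-(e[0]-.0245)))
o=manip.get_obs();print(o['ee_pos'],o['tcp_rot'])
print('pivot',F(x,(.0245,-.0675,.036)),'knob',F(x,(.1045,-.0675,.132)))
# loose parts rough
for n,u,v,z in[('bottle',488,302,.05),('carton',446,377,.024),('spA',283,368,.01),('spB',270,386,.01)]:print(n,onz(*C['top'],u*.64,v*.64,z).round(3))
E
```

```text
[ 0.5608 -0.0139  0.1212 -0.0006] [ 2.44 -1.25 -0.27  0.21 -3.01  2.45  2.02 -1.81  0.35 -2.01 -2.4   3.08]
pedal tip [0.054  0.0245 0.05  ] near [-0.0712  0.0234  0.056 ] [-0.0754  0.0255  0.036 ] L/R [-0.0115  0.072   0.05  ] [-0.0288 -0.0328  0.05  ]
nut [-0.0525 -0.0621  0.108 ] 0.07718911840408595 ang 0.07001523733399283
[ 0.24316657 -0.52081419  0.25588221] [-3.14059066e+00  2.78991371e-05  4.36830564e-01]
pivot [ 0.593263   -0.07797904  0.03537112] knob [ 0.67267645 -0.06830929  0.13137112]
bottle [ 0.57  -0.279  0.05 ]
carton [ 0.43  -0.205  0.024]
spA [0.44  0.102 0.01 ]
spB [0.405 0.125 0.01 ]
```

```bash
cat > tri.py <<'E'
from fix import *
def tri(a,b):
    o1,d1=ray(*C['top'],*ct(*a));o2,d2=ray(*C['scene'],*cs(*b))
    s=np.linalg.lstsq(np.c_[d1,-d2],o2-o1,rcond=None)[0];p,q=o1+s[0]*d1,o2+s[1]*d2
    return (p+q)/2,np.linalg.norm(p-q)
E
python3 - <<'E'
from tri import *
for n,a,b in[('FL',(65,155),(40,368)),('NL',(113,552),(272,583)),('knob',(410,50),(309,75)),('screwFL',(82,168),(62,363)),('screwNL',(125,530),(277,545)),('cap',(397,230),(374,158)),('nut',(413,412),(481,268))]:
    p,e=tri(a,b);print(n,p.round(4),round(e,4))
E
```

```text
FL [0.6451 0.0943 0.0354] 0.0006
NL [0.4516 0.0636 0.0295] 0.0006
knob [ 0.6786 -0.0771  0.1345] 0.0015
screwFL [0.6381 0.085  0.0392] 0.0006
screwNL [0.4616 0.0562 0.0402] 0.0007
cap [ 0.5976 -0.0719  0.1263] 0.0019
nut [ 0.5165 -0.0817  0.1043] 0.0003
```

```bash
python3 - <<'E'
from tri import *
P=[((65,155),(40,368),(.1,.09,.036)),((113,552),(272,583),(-.1,.09,.036)),((397,230),(374,158),(.0245,-.0675,.126))]
r=least_squares(lambda x:np.concatenate([np.subtract(proj(*C[n],F(x,p)),uv) for a,b,p in P for n,uv in(('top',ct(*a)),('scene',cs(*b)))]),[.5,-.1,0,0])
x=r.x;print(x.round(4),r.fun.round(2));np.save('x.npy',x)
g=lambda u,v,z:inv(x,onz(*C['top'],*ct(u,v),z+x[3])).round(4)
print('pedal tip',g(217,222,.05),'near',g(240,478,.056),g(240,490,.036),'L/R',g(130,365,.05),g(350,380,.05))
for n,a,b in [('nut',(413,412),(481,268)),('knob',(410,50),(309,75))]:
  e=inv(x,tri(a,b)[0]);d=e-[.0245,-.0675,0];print(n,e,np.hypot(*d[:2]),np.arctan2(d[1],d[0]))
print('pivot',F(x,(.0245,-.0675,.036)),'nest',F(x,(.0245,.016,.036)))
E
```

```text
[ 0.5628 -0.0095  0.1572 -0.0024] [-0.03 -0.64 -0.73  0.21 -0.33  0.46  0.38 -1.06 -0.1  -0.01  0.65  1.04]
pedal tip [0.0524 0.0186 0.05  ] near [-0.0728  0.022   0.056 ] [-0.077   0.0243  0.036 ] L/R [-0.0114  0.0685  0.05  ] [-0.0325 -0.0357  0.05  ]
nut [-0.05702246 -0.0640358   0.10668757] 0.08159603277879197 3.0991243672901656
knob [ 0.1038163  -0.08485156  0.13690352] 0.08119206946762664 -0.21537117193573282
pivot [ 0.59757841 -0.07235239  0.03360777] nest [0.58450324 0.01011754 0.03360777]
```

Fixture at (0.563, −0.010), yaw 0.157. The arm is at about 0.04 rad and the lever at about 0.2 rad, and the pedal is about 35 mm short of home. I'll move behind the pedal.

```bash
cat > go.py <<'E'
from fix import *
x=np.load('x.npy')
def go(*rows):  # rows: fixture x,y, height of TCP above plate, tool yaw relative to fixture
    o=manip.get_obs();Rm=R.from_euler('xyz',o['tcp_rot']).as_matrix()
    for a,b,h,w in rows:
        P=F(x,(a,b,0));P[2]=.0350+h
        d=Rm.T@(P-o['ee_pos'])/.5;dy=-(x[2]+w-o['tcp_rot'][2])/np.pi
        print(d.round(4),round((dy+1)%2-1,4))
def where():
    o=manip.get_obs();f=inv(x,o['ee_pos']);print('t',o['time_s'],'fx',f[:2].round(4),'h',round(o['ee_pos'][2]-.035,4),'yaw',round(o['tcp_rot'][2]-x[2],3),'F',o['ft_force'].round(1))
E
python3 -c "
from go import *
where();go((-.11,.018,.18,0))"
```

```text
t 0.1 fx [-0.3958 -0.4549] h 0.2209 yaw 0.28 F [-0.2 -0.8 -0.3]
[ 0.8104 -0.7513  0.0825] 0.089
```

>>> apply_moves:
  translation:
    - [0.81, -0.75, 0.08]
    - [0.81, -0.75, 0.08]
    - [0.81, -0.75, 0.08]
    - [0.81, -0.75, 0.08]
    - [0.81, -0.75, 0.08]
    - [0.81, -0.75, 0.08]
    - [0.81, -0.75, 0.08]
    - [0.81, -0.75, 0.08]
  yaw: [0.089, 0.089, 0.089, 0.089, 0.089, 0.089, 0.089, 0.089]
  fingers: [1, 1, 1, 1, 1, 1, 1, 1]

```text
time_s: 1.1
ee_pos: [0.432, -0.0572, 0.22]
tcp_rot: [3.142, -0.0, 0.157]
ft_force: [2.0, -0.0, 0.6]
gripper_width: 0.0001
finger_force: 0.0
```

```bash
python3 -c "
from go import *
where();go((-.11,.018,.18,0))"
```

```text
t 1.1 fx [-0.1367 -0.0266] h 0.185 yaw -0.0 F [ 2.  -0.   0.6]
[ 0.0534 -0.0892  0.01  ] -0.0
```

>>> apply_moves:
  translation:
    - [0.05, -0.09, 0.01]
    - [0.05, -0.09, 0.01]
    - [0.05, -0.09, 0.01]
    - [0.05, -0.09, 0.01]
  yaw: [0, 0, 0, 0]
  fingers: [1, 1, 1, 1]

```text
time_s: 1.6
ee_pos: [0.4489, -0.0119, 0.2153]
tcp_rot: [3.141, 0.0, 0.155]
ft_force: [1.2, -1.2, -1.1]
gripper_width: -0.0001
finger_force: 0.0
```

```bash
python3 -c "
from go import *
where()
m,T=cam('wrist');i=manip.read_camera('wrist');cv2.imwrite('pics/w1.png',i);np.save('T1.npy',T);print(m)
for p in[(-.1,.09,.036),(-.1,-.09,.036),(-.0385-.035,.016,.056),(.066,.016,.054),(-.0245+.049-.0835,-.064,.108)]:print(p,np.round(proj(m,T,F(x,p))))
o=manip.get_obs();print([np.round(proj(m,T,np.array(o['ee_pos'])-[0,0,.025]))])
go((-.11,.018,.04,0))
"
```

```text
t 1.6 fx [-0.1128  0.0155] h 0.1803 yaw -0.002 F [ 1.2 -1.2 -1.1]
{'fx': 290.6895136012404, 'fy': 290.6895136012404, 'cx': 256.3243636140489, 'cy': 188.53869577108935, 'k1': -0.003356091096646486, 'mount': array([[ 3.45499672e-04, -9.59530275e-01, -2.81605276e-01,
         7.13000386e-02],
       [ 9.99999939e-01,  3.47470561e-04,  4.29364380e-05,
         1.07277272e-04],
       [ 5.66507311e-05, -2.81605274e-01,  9.59530336e-01,
        -1.18331677e-01],
       [ 0.00000000e+00,  0.00000000e+00,  0.00000000e+00,
         1.00000000e+00]])}
(-0.1, 0.09, 0.036) [185. 162.]
(-0.1, -0.09, 0.036) [357. 161.]
(-0.07350000000000001, 0.016, 0.056) [256. 138.]
(0.066, 0.016, 0.054) [255. -32.]
(-0.059000000000000004, -0.064, 0.108) [359. 127.]
[array([256., 240.])]
[ 0.0056 -0.0049  0.2806] -0.0006
```

View pics/w1.png

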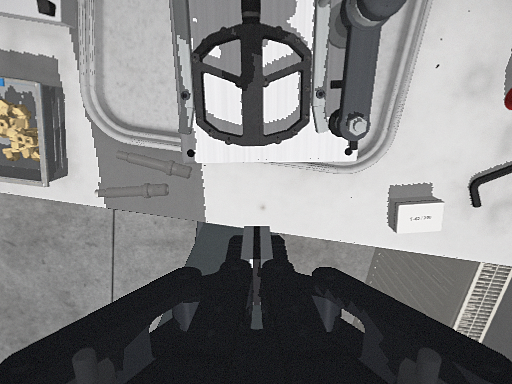

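The wrist view shows the plate screws at (190,153) and (352,152), with the pedal's near end at (252,145), centred as predicted. The arm's nut is at (355,125). Now descend and push.

>>> apply_moves:
  translation:
    - [0.0, -0.005, 0.15]
    - [0.0, -0.005, 0.292]
    - [0.0, -0.005, 0.292]
    - [0.0, -0.005, 0.292]
    - [0.0, -0.005, 0.292]
    - [0.0, -0.005, 0.292]
  yaw: [0, 0, 0, 0, 0, 0]
  fingers: [1, 1, 1, 1, 1, 1]

```text
time_s: 2.4
ee_pos: [0.4493, -0.0085, 0.0703]
tcp_rot: [3.141, -0.002, 0.157]
ft_force: [-0.5, -0.1, -0.4]
gripper_width: 0.0001
finger_force: 0.0
```

```bash
python3 -c "
from go import *
where();go((-.09,.0165,.034,0),(-.06,.0165,.034,0))"
```

```text
t 2.4 fx [-0.112   0.0188] h 0.0353 yaw -0.0 F [-0.5 -0.1 -0.4]
[0.044  0.0047 0.0027] -0.0001
[0.104  0.0046 0.0028] -0.0001
```

Push slowly to fixture x = −0.060.

>>> apply_moves:
  translation:
    - [0.02, 0.004, 0.002]
    - [0.04, 0.004, 0.002]
    - [0.052, 0.004, 0.002]
    - [0.064, 0.004, 0.002]
    - [0.076, 0.004, 0.002]
    - [0.088, 0.004, 0.002]
    - [0.1, 0.004, 0.002]
    - [0.1, 0.004, 0.002]
  yaw: [0, 0, 0, 0, 0, 0, 0, 0]
  fingers: [1, 1, 1, 1, 1, 1, 1, 1]

```text
time_s: 3.4
ee_pos: [0.4989, -0.0024, 0.0681]
tcp_rot: [3.142, -0.001, 0.157]
ft_force: [-0.7, -0.2, 0.0]
gripper_width: -0.0001
finger_force: 0.0
```

```bash
python3 -c "
from go import *
where()"
```

```text
t 3.4 fx [-0.062  0.017] h 0.0331 yaw 0.0 F [-0.7 -0.2  0. ]
```

>>> apply_moves:
  translation:
    - [0.004, 0, 0]
    - [0.008, 0, 0]
    - [0.012, 0, 0]
    - [0.016, 0, 0]
    - [0.02, 0, 0]
    - [0.02, 0, 0]
  yaw: [0, 0, 0, 0, 0, 0]
  fingers: [1, 1, 1, 1, 1, 1]

```text
time_s: 4.15
ee_pos: [0.5086, -0.0009, 0.0682]
tcp_rot: [-3.142, -0.0, 0.157]
ft_force: [-0.4, 0.6, 0.1]
gripper_width: -0.0001
finger_force: 0.0
```

```bash
python3 -c "
from go import *
where()
m,T=cam('wrist');i=manip.read_camera('wrist');cv2.imwrite('pics/w2.png',i)
j=manip.read_camera('top')[140:240,175:275];a=np.hstack([cv2.resize(i[:220,110:410],(400,300)),cv2.resize(j,(400,400))[:300]]);cv2.imwrite('pics/v2.png',a)
"
```

```text
t 4.15 fx [-0.0522  0.017 ] h 0.0332 yaw -0.0 F [-0.4  0.6  0.1]
```

View pics/v2.png

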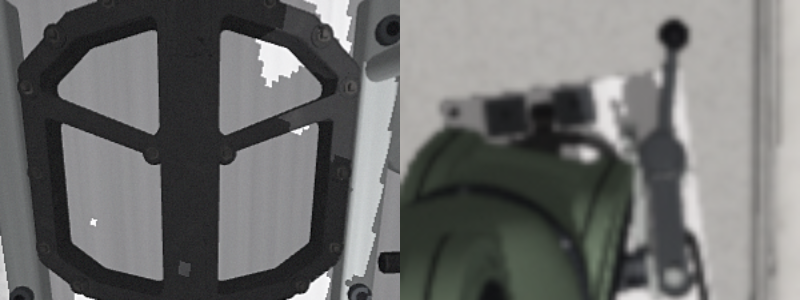

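The pedal has moved along and its spindle is just entering the fork, at about (543,110) in the right half. I'll continue in small steps until the force rises.

>>> apply_moves:
  translation:
    - [0.002, 0, 0]
    - [0.004, 0, 0]
    - [0.006, 0, 0]
    - [0.006, 0, 0]
  yaw: [0, 0, 0, 0]
  fingers: [1, 1, 1, 1]

```text
time_s: 4.75
ee_pos: [0.5114, -0.0005, 0.0682]
tcp_rot: [-3.142, -0.0, 0.157]
ft_force: [-1.3, 0.5, 0.6]
gripper_width: -0.0003
finger_force: 0.4
```

>>> apply_moves:
  translation:
    - [0.002, 0, 0]
    - [0.004, 0, 0]
    - [0.004, 0, 0]
  yaw: [0, 0, 0]
  fingers: [1, 1, 1]

```text
time_s: 5.12
ee_pos: [0.512, -0.0003, 0.0681]
tcp_rot: [-3.141, 0.003, 0.157]
ft_force: [-10.3, -1.2, 6.6]
gripper_width: -0.0002
finger_force: 4.8
```

>>> apply_moves:
  translation:
    - [0.002, 0, 0]
    - [0.004, 0, 0]
    - [0.004, 0, 0]
  yaw: [0, 0, 0]
  fingers: [1, 1, 1]

```text
time_s: 5.5
ee_pos: [0.5122, -0.0003, 0.0679]
tcp_rot: [-3.141, 0.007, 0.157]
ft_force: [-19.9, -3.9, 13.2]
gripper_width: -0.0001
finger_force: 10.3
```

The force rose to 20 N at fixture x ≈ −0.0487, against −0.0495 expected, so the pedal is home. Retreat and rise.

>>> apply_moves:
  translation:
    - [-0.04, 0, 0]
    - [-0.06, 0, 0]
    - [-0.06, 0, -0.12]
    - [-0.06, 0, -0.25]
    - [-0.06, 0, -0.25]
    - [-0.06, 0, -0.25]
  yaw: [0, 0, 0, 0, 0, 0]
  fingers: [1, 1, 1, 1, 1, 1]

```text
time_s: 6.25
ee_pos: [0.4858, -0.0044, 0.1931]
tcp_rot: [-3.141, -0.001, 0.157]
ft_force: [0.0, 0.7, -1.5]
gripper_width: -0.0005
finger_force: 0.0
```

```bash
python3 -c "
from go import *
where();go((-.04,-.108,.16,np.pi/2))
m,T=cam('wrist');i=manip.read_camera('wrist');cv2.imwrite('pics/w3.png',i)
for p in [(-.0385,.016,.056),(.0245,.016,.056),(.066,.006,.054),(.066,.026,.054),(.0245-.0835,-.0675,.108)]:print(p,np.round(proj(m,T,F(x,p))))"
```

```text
t 6.25 fx [-0.0753  0.0171] h 0.1581 yaw 0.0 F [ 0.   0.7 -1.5]
[ 0.0705  0.2503 -0.0039] -0.4999
(-0.0385, 0.016, 0.056) [258. 144.]
(0.0245, 0.016, 0.056) [258.  67.]
(0.066, 0.006, 0.054) [270.  11.]
(0.066, 0.026, 0.054) [245.  11.]
(-0.059000000000000004, -0.0675, 0.108) [372. 182.]
```

View pics/w3.png

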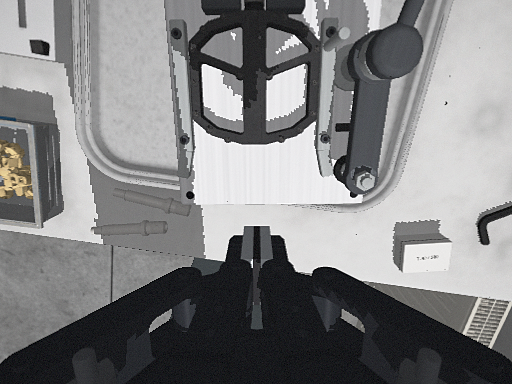

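The pedal's near edge is at row 143, matching the home position. The arm's nut is at (363,180). Go to the right of the arm.

>>> apply_moves:
  translation:
    - [0.07, 0.25, 0]
    - [0.07, 0.25, 0]
    - [0.07, 0.25, 0]
    - [0.07, 0.25, 0]
    - [0.07, 0.25, 0]
    - [0.07, 0.25, 0]
    - [0.07, 0.25, 0]
    - [0.07, 0.25, 0]
  yaw: [-0.5, -0.5, -0.5, -0.5, -0.5, -0.5, -0.5, -0.5]
  fingers: [1, 1, 1, 1, 1, 1, 1, 1]

```text
time_s: 7.3
ee_pos: [0.5394, -0.1224, 0.1917]
tcp_rot: [-3.14, -0.002, 1.663]
ft_force: [-0.5, -0.3, 0.2]
gripper_width: 0.0001
finger_force: 0.0
```

```bash
python3 -c "
from go import *
where();go((-.04,-.108,.16,np.pi/2),(-.04,-.108,.077,np.pi/2))"
```

```text
t 7.3 fx [-0.0408 -0.1078] h 0.1567 yaw 1.506 F [-0.5 -0.3  0.2]
[-0.0003  0.0016 -0.0067] -0.0206
[-0.0005  0.0019  0.1593] -0.0206
```

>>> apply_moves:
  translation:
    - [0, 0.002, 0.08]
    - [0, 0.002, 0.16]
    - [0, 0.002, 0.16]
    - [0, 0.002, 0.16]
  yaw: [-0.02, -0.02, -0.02, -0.02]
  fingers: [1, 1, 1, 1]

```text
time_s: 7.8
ee_pos: [0.541, -0.1223, 0.1138]
tcp_rot: [3.141, -0.0, 1.72]
ft_force: [0.1, -1.2, -0.4]
gripper_width: -0.0
finger_force: 0.0
```

```bash
cat >> go.py <<'E'
def arc(th,r,off,h):  # arm angle th: TCP at radius r along the arm, off behind its centre line
    out=[]
    for t in th:
        u=np.array([-np.cos(t),np.sin(t)]);n=np.array([np.sin(t),np.cos(t)])
        p=np.array([.0245,-.0675])+r*u-off*n;out.append((*p,h,np.pi/2-t))
    return out
E
python3 -c "
from go import *
where();go(*arc(np.linspace(-.05,.8,8),.065,.022,.077))"
```

```text
t 7.8 fx [-0.0392 -0.108 ] h 0.0788 yaw 1.563 F [ 0.1 -1.2 -0.4]
[ 0.0306 -0.0005  0.0037] -0.0185
[ 0.0463 -0.0058  0.0037] 0.0202
[ 0.0627 -0.0091  0.0037] 0.0588
[ 0.0793 -0.0104  0.0037] 0.0975
[ 0.0959 -0.0098  0.0037] 0.1361
[ 0.1123 -0.0071  0.0037] 0.1748
[ 0.1283 -0.0024  0.0037] 0.2134
[0.1436 0.0041 0.0037] 0.2521
```

>>> apply_moves:
  translation:
    - [0.03, 0, 0.004]
    - [0.046, -0.006, 0.004]
    - [0.063, -0.009, 0.004]
    - [0.079, -0.01, 0.004]
    - [0.096, -0.01, 0.004]
    - [0.112, -0.007, 0.004]
    - [0.128, -0.002, 0.004]
    - [0.144, 0.004, 0.004]
  yaw: [-0.018, 0.02, 0.059, 0.097, 0.136, 0.175, 0.213, 0.252]
  fingers: [1, 1, 1, 1, 1, 1, 1, 1]

```text
time_s: 8.8
ee_pos: [0.5318, -0.0497, 0.112]
tcp_rot: [-3.142, -0.001, 0.927]
ft_force: [-1.1, -1.5, 0.4]
gripper_width: -0.0
finger_force: 1.0
```

```bash
python3 -c "
from go import *
where();go(*arc(np.linspace(.9,1.45,6),.065,.022,.077))"
```

```text
t 8.8 fx [-0.0369 -0.0348] h 0.077 yaw 0.77 F [-1.1 -1.5  0.4]
[ 0.0118 -0.0013 -0.0001] 0.0316
[ 0.0267 -0.0038 -0.0001] 0.0666
[ 0.0417 -0.0048 -0.    ] 0.1016
[ 0.0568 -0.0041 -0.    ] 0.1366
[ 0.0717 -0.0017 -0.    ] 0.1716
[ 0.0862  0.0023 -0.    ] 0.2067
```

Contact force is about 1.8 N, so the arm is swinging. Continue.

>>> apply_moves:
  translation:
    - [0.012, -0.001, 0]
    - [0.027, -0.004, 0]
    - [0.042, -0.005, 0]
    - [0.057, -0.004, 0]
    - [0.072, -0.002, 0]
    - [0.086, 0.002, 0]
    - [0.086, 0.002, 0]
  yaw: [0.032, 0.067, 0.102, 0.137, 0.172, 0.207, 0.207]
  fingers: [1, 1, 1, 1, 1, 1, 1]

```text
time_s: 9.68
ee_pos: [0.5587, -0.0157, 0.1117]
tcp_rot: [-3.141, -0.001, 0.282]
ft_force: [-0.4, -0.1, -1.4]
gripper_width: 0.0001
finger_force: 0.0
```

```bash
python3 -c "
from go import *
where();go(*arc([1.5,1.54,1.571,1.6,1.63],.065,.022,.077))"
```

```text
t 9.675 fx [-0.0051 -0.0055] h 0.0767 yaw 0.124 F [-0.4 -0.1 -1.4]
[ 0.0063 -0.0017 -0.0005] 0.017
[ 0.0116 -0.0031 -0.0005] 0.0298
[ 0.0158 -0.004  -0.0005] 0.0396
[ 0.0197 -0.0048 -0.0005] 0.0489
[ 0.0237 -0.0054 -0.0005] 0.0584
```

>>> apply_moves:
  translation:
    - [0.006, -0.002, 0]
    - [0.01, -0.003, 0]
    - [0.012, -0.003, 0]
    - [0.014, -0.004, 0]
    - [0.014, -0.004, 0]
  yaw: [0.017, 0.03, 0.04, 0.04, 0.04]
  fingers: [1, 1, 1, 1, 1]

```text
time_s: 10.3
ee_pos: [0.5648, -0.0133, 0.1112]
tcp_rot: [3.142, -0.0, 0.153]
ft_force: [-1.6, -0.3, 0.4]
gripper_width: -0.0004
finger_force: 0.5
```

>>> apply_moves:
  translation:
    - [0.002, 0, 0]
    - [0.004, 0, 0]
    - [0.004, 0, 0]
  yaw: [0, 0, 0]
  fingers: [1, 1, 1]

```text
time_s: 10.68
ee_pos: [0.5666, -0.0129, 0.1111]
tcp_rot: [-3.141, 0.0, 0.152]
ft_force: [-4.2, 0.5, 1.1]
gripper_width: 0.0002
finger_force: 1.4
```

>>> apply_moves:
  translation:
    - [0.002, 0, 0]
    - [0.004, 0, 0]
    - [0.004, 0, 0]
  yaw: [0, 0, 0]
  fingers: [1, 1, 1]

```text
time_s: 11.05
ee_pos: [0.567, -0.0128, 0.111]
tcp_rot: [-3.141, 0.004, 0.152]
ft_force: [-14.2, -0.2, 8.0]
gripper_width: 0.0003
finger_force: 7.2
```

The stop was reached at 14 N, at the expected position. Back off, rise and go to the lever.

>>> apply_moves:
  translation:
    - [-0.04, 0, 0]
    - [-0.05, 0, 0]
    - [-0.05, 0, -0.1]
    - [-0.05, 0, -0.17]
    - [-0.05, 0, -0.17]
    - [-0.05, 0, -0.17]
  yaw: [0, 0, 0, 0, 0, 0]
  fingers: [1, 1, 1, 1, 1, 1]

```text
time_s: 11.8
ee_pos: [0.5442, -0.0163, 0.1957]
tcp_rot: [-3.141, 0.0, 0.153]
ft_force: [-0.2, -0.0, 1.2]
gripper_width: 0.0003
finger_force: 0.0
```

```bash
cat >> go.py <<'E'
def lev(th,r,off,h):
    return [(.0245+r*np.cos(t)+off*np.sin(t),-.0675-r*np.sin(t)+off*np.cos(t),h,np.pi/2-t) for t in th]
E
python3 -c "
from go import *
where();go(*lev([.2],.05,.032,.16))
i=manip.read_camera('wrist');cv2.imwrite('pics/w4.png',i)
j=manip.read_camera('scene')[150:280,150:300]
cv2.imwrite('pics/v4.png',np.hstack([cv2.resize(i,(400,300)),cv2.resize(j,(346,300))]))"
```

```text
t 11.8 fx [-0.0195 -0.0038] h 0.1607 yaw -0.005 F [-0.2 -0.   1.2]
[0.199  0.0836 0.0014] -0.4378
```

View pics/v4.png

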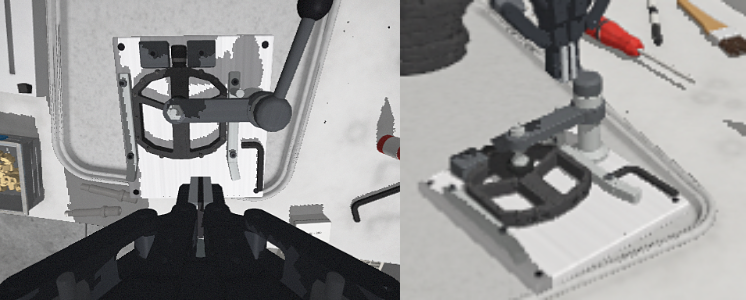

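The arm lies across the pedal against the pin, with the foot over the pedal and the lever free at (300,60). Move to the lever's left side.

>>> apply_moves:
  translation:
    - [0.2, 0.084, 0]
    - [0.2, 0.084, 0]
    - [0.2, 0.084, 0]
    - [0.2, 0.084, 0]
    - [0.2, 0.084, 0]
    - [0.2, 0.084, 0]
    - [0.2, 0.084, 0]
    - [0.2, 0.084, 0]
  yaw: [-0.44, -0.44, -0.44, -0.44, -0.44, -0.44, -0.44, -0.44]
  fingers: [1, 1, 1, 1, 1, 1, 1, 1]

```text
time_s: 12.9
ee_pos: [0.6491, -0.0429, 0.1952]
tcp_rot: [-3.14, -0.001, 1.539]
ft_force: [-0.0, 0.4, -0.8]
gripper_width: -0.0001
finger_force: 0.0
```

```bash
python3 -c "
from go import *
where();go(*lev([.2],.05,.032,.099))"
```

```text
t 12.9 fx [ 0.08   -0.0465] h 0.1602 yaw 1.381 F [-0.   0.4 -0.8]
[ 0.0007 -0.0002  0.1223] 0.0034
```

>>> apply_moves:
  translation:
    - [0, 0, 0.06]
    - [0, 0, 0.122]
    - [0, 0, 0.122]
    - [0, 0, 0.122]
  yaw: [0, 0, 0, 0]
  fingers: [1, 1, 1, 1]

```text
time_s: 13.4
ee_pos: [0.6496, -0.0428, 0.136]
tcp_rot: [3.141, -0.0, 1.535]
ft_force: [0.3, 0.6, 0.0]
gripper_width: 0.0002
finger_force: 0.0
```

```bash
python3 -c "
from go import *
where();go(*lev([.2,.3,.4,.5,.6,.7,.8,.9],.05,.017,.099))"
```

```text
t 13.4 fx [ 0.0805 -0.0464] h 0.101 yaw 1.377 F [0.3 0.6 0. ]
[-0.0295 -0.0016  0.0039] 0.0021
[-0.0397  0.0013  0.0039] 0.0339
[-0.0501  0.0031  0.0039] 0.0657
[-0.0606  0.0038  0.0039] 0.0976
[-0.0712  0.0035  0.0039] 0.1294
[-0.0816  0.0022  0.0039] 0.1612
[-0.0919 -0.0002  0.0039] 0.1931
[-0.1019 -0.0036  0.0039] 0.2249
```

>>> apply_moves:
  translation:
    - [-0.029, -0.002, 0.004]
    - [-0.04, 0.001, 0.004]
    - [-0.05, 0.003, 0.004]
    - [-0.061, 0.004, 0.004]
    - [-0.071, 0.003, 0.004]
    - [-0.082, 0.002, 0.004]
    - [-0.092, 0, 0.004]
    - [-0.102, -0.004, 0.004]
  yaw: [0.002, 0.034, 0.066, 0.098, 0.129, 0.161, 0.193, 0.225]
  fingers: [1, 1, 1, 1, 1, 1, 1, 1]

```text
time_s: 14.4
ee_pos: [0.6457, -0.0942, 0.1337]
tcp_rot: [3.141, -0.002, 0.824]
ft_force: [2.4, 4.8, -2.6]
gripper_width: -0.0003
finger_force: 2.2
```

```bash
python3 -c "
from go import *
where();go(*lev([.95,1.05,1.15,1.25,1.35,1.45,1.55,1.6],.05,.017,.098))"
```

```text
t 14.4 fx [ 0.0686 -0.0966] h 0.0987 yaw 0.667 F [ 2.4  4.8 -2.6]
[-0.0039  0.0012  0.0015] 0.0146
[-0.0141  0.0036  0.0015] 0.0465
[-0.0246  0.005   0.0015] 0.0783
[-0.0352  0.0053  0.0014] 0.1101
[-0.0457  0.0046  0.0014] 0.142
[-0.0561  0.0028  0.0014] 0.1738
[-0.0663  0.      0.0014] 0.2056
[-0.0712 -0.0017  0.0014] 0.2215
```

>>> apply_moves:
  translation:
    - [-0.004, 0.001, 0.001]
    - [-0.014, 0.004, 0.001]
    - [-0.025, 0.005, 0.001]
    - [-0.035, 0.005, 0.001]
    - [-0.046, 0.005, 0.001]
    - [-0.056, 0.003, 0.001]
    - [-0.066, 0, 0.001]
    - [-0.071, -0.002, 0.001]
  yaw: [0.015, 0.046, 0.078, 0.11, 0.142, 0.174, 0.206, 0.222]
  fingers: [1, 1, 1, 1, 1, 1, 1, 1]

```text
time_s: 15.4
ee_pos: [0.6208, -0.1196, 0.133]
tcp_rot: [3.141, -0.001, 0.129]
ft_force: [4.5, 0.6, -2.7]
gripper_width: 0.0001
finger_force: 2.4
```

```bash
python3 -c "
from go import *
where();go(*lev([1.65,1.7,1.75,1.8,1.85],.05,.017,.098))"
```

```text
t 15.4 fx [ 0.0401 -0.1178] h 0.098 yaw -0.028 F [ 4.5  0.6 -2.7]
[-0.0051  0.0018 -0.    ] 0.0162
[-0.0102  0.0031 -0.    ] 0.0321
[-0.0154  0.0042 -0.    ] 0.048
[-0.0206  0.005  -0.0001] 0.0639
[-0.0259  0.0055 -0.0001] 0.0798
```

>>> apply_moves:
  translation:
    - [-0.005, 0.002, 0]
    - [-0.01, 0.003, 0]
    - [-0.015, 0.004, 0]
    - [-0.019, 0.005, 0]
    - [-0.019, 0.005, 0]
  yaw: [0.016, 0.032, 0.048, 0.064, 0.064]
  fingers: [1, 1, 1, 1, 1]

```text
time_s: 16.02
ee_pos: [0.6114, -0.123, 0.1327]
tcp_rot: [3.141, 0.0, -0.071]
ft_force: [2.8, -1.1, -2.0]
gripper_width: -0.0003
finger_force: 1.4
```

>>> apply_moves:
  translation:
    - [-0.002, 0, 0]
    - [-0.004, 0, 0]
    - [-0.004, 0, 0]
  yaw: [0, 0, 0]
  fingers: [1, 1, 1]

```text
time_s: 16.4
ee_pos: [0.6103, -0.1229, 0.1328]
tcp_rot: [3.141, -0.002, -0.07]
ft_force: [9.8, -1.2, -5.2]
gripper_width: -0.0001
finger_force: 5.0
```

>>> apply_moves:
  translation:
    - [-0.002, 0, 0]
    - [-0.004, 0, 0]
    - [-0.004, 0, 0]
  yaw: [0, 0, 0]
  fingers: [1, 1, 1]

```text
time_s: 16.77
ee_pos: [0.6097, -0.1228, 0.133]
tcp_rot: [3.141, -0.006, -0.07]
ft_force: [20.3, -2.8, -11.6]
gripper_width: -0.0
finger_force: 10.5
```

>>> apply_moves:
  translation:
    - [0.04, 0, 0]
    - [0.06, 0, 0]
    - [0.06, 0, -0.12]
    - [0.06, 0, -0.25]
    - [0.06, 0, -0.25]
    - [0.06, 0, -0.25]
  yaw: [0, 0, 0, 0, 0, 0]
  fingers: [1, 1, 1, 1, 1, 1]

```text
time_s: 17.52
ee_pos: [0.637, -0.1246, 0.2573]
tcp_rot: [-3.141, 0.001, -0.07]
ft_force: [-0.6, -0.2, -1.0]
gripper_width: -0.0001
finger_force: 0.0
```

```bash
python3 -c "
from go import *
where()
i=manip.read_camera('top')[140:240,175:275]
j=manip.read_camera('scene')[150:280,150:300]
cv2.imwrite('pics/v5.png',np.hstack([cv2.resize(i,(380,380)),cv2.resize(j,(420,380))]))"
```

```text
t 17.525 fx [ 0.0552 -0.1253] h 0.2223 yaw -0.228 F [-0.6 -0.2 -1. ]
```

View pics/v5.png

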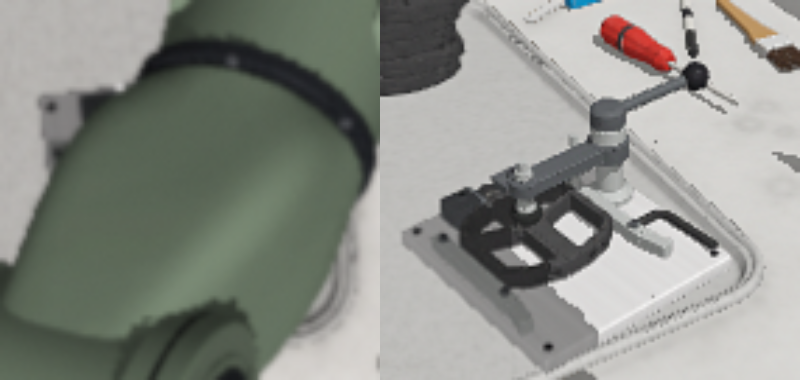

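The scene view shows the foot down on the pedal at (525,210), the arm across to the pin, and the lever swung round with its knob at (695,75). The robot is clear.

```bash
python3 -c "
from plant import manip
print(manip.finish_job())"
```

```text
the job is handed in; nothing more can be done
None
```

The job is handed in, with no verdict returned: the pedal was pushed home, the clamp arm swung to its stop pin and the lever turned to its stop, each until the force rose sharply; the last picture shows the foot down on the pedal, though its force was not measured.

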